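Start the bench grinder with the extraction running

ROBOT

A 6-joint arm with a two-finger parallel gripper is mounted at the origin on the work surface. World frame = base frame: x ahead of the robot, y to its left, z up, the work surface at z = 0. Lengths are in m, angles in degrees, forces in N, time in s.
With the tool pointing down it reaches from about 0.325 to 0.85 m from the base axis. Payload 4.4 kg.
Tool frame: the origin (TCP) lies between the finger pads; the fingertips stand 8 mm ahead of it and the grasp point (between the pads) lies 11 mm behind it; z points along the fingers, y is the line along which they close (so a half turn about z gives the same grasp; the last joint's range is limited). The gripper opens to 94 mm and grips with 3 to 60 N. Pads are 16 mm wide; open, the fingers measure 119 mm over their backs; the gripper's body (75 mm by 177 mm) begins 78 mm behind the grasp point.
Start: joints at [54.632, 11.837, 88.321, -0, 79.842, -8.623], TCP at [0.259, 0.513, 0.213] pointing down, gripper open.
Joint ranges: [-156.59, 156.59], [-49.26, 127.26], [12.9, 141.05], [-63.56, 243.56], [4.71, 150.69], [-161.64, 161.64]. Speed limits (degrees/s): [159.86, 159.86, 180, 180, 180, 180].

INTERFACE

Orientations are given as a 3x3 rotation matrix whose columns are the frame's x, y, z axes.
In Python, from rig import sensors, viewer, ticket gives the robot as it stands.
- The arm moves only by the tool send_rows, never from a script. Its arguments are lists of equal length, an entry for each row: "translation": the shift along the tool's x, y, z each as a share of 0.5 m, from -1 to 1, a list of three; "rotation": the turn, a rotation vector about the tool's x, y, z each as a share of 90 degrees, from -1 to 1, a list of three. In form: {"translation": [[dx, dy, dz], ...], "rotation": [[ax, ay, az], ...]}. A call has 1 to 20 rows; each row shifts and turns the commanded pose from where the row before left it, along the tool's axes as they then stand; what a row does not reach is not made up. A row lasts 1/12 s, in which the tool goes at most 41.7 mm and 7.16 degrees, less where a joint would pass 70% of its speed; a pose out of reach is approached as far as the arm can. A call with a number of a shift or a turn outside -1 to 1 is refused whole. A call with a gripper value outside its range is refused whole. "jaw" is the opening, from 0 (shut) to 1 (fully open), set as the call begins (left out, the last holds). The fingers move at their own pace and stop on an object; "newtons" is the grip in N (left out, the last holds). Time passes only in rows, so rows that do not move let the fingers close. It gives the time, the measured TCP pose, the force, the opening and the grip force at its end, in the units of the state.
- sensors.sense(): the state, without advancing time (a new reading comes with each control period).
- viewer.snapshot(name): name is "side" or "top"; returns a dict with "img" (400x640x3 uint8, blue, green, red), "depth" (400x640 float32, m along the optical axis (not along the pixel's ray), 0 where there is no reading), "camera_matrix" (3x3 intrinsics, pixels), "camera_from_world" (4x4, takes a point from world to camera coordinates). Camera axes: x right, y down, z forward; pixel columns grow to the right and rows downward; lengths in m; the calibration is good to about 2 mm. A picture is of the moment at which its call begins.
- ticket.job_done(): hands the job in; it is judged then, once.
The state is a dict: "clock": time; "joint_positions": joint angles; "dq": joint speeds; "joint_torque": joint torques, N m; "tool_pos": TCP position; "orientation": TCP orientation; "force": force on the tool from outside, world axes, zero at the start; "wrist_torque": the same for the moment, N m; "opening": finger opening in m; "grip_force": force on a finger pad.
Only numpy, scipy, OpenCV 4.12 (cv2) and the standard library are available. Lean on these libraries where they do the work, as an engineer would, in place of code of your own. Each camera call takes 0.05 s, during which the arm holds its last target. There are 200 camera calls.

TASK

Get the bench ready for grinding: press the rocker on the small metal supply box to on, then press the dust extractor's rocker to on, and only then push the bench grinder's start button (the small low one, not the mushroom-headed stop) fully in and let it come back out. Keep off the stop button, and leave the mug, the can, the screwdriver and the flap disc where they are, neither shifted nor lifted.

Things in the scene. Friction and masses are not known exactly. Their poses are not given: they have to be found in the camera images.
- supply_box: metal-clad supply switch box fixed to the bench, 88 x 88 mm, 42 mm high, a conduit leaving its far (+x) side to 113 mm from the centre. Origin: centre of its underside; x points away from the robot, z up. One rocker in the middle of its top
- supply_rocker (a joint): the supply box's rocker: black snap-over rocker, 40 mm long (x) by 26 mm wide, in a 50 x 36 mm frame. 0 = off, 0.4 rad = on. Off, its near half (-x, towards the robot) slopes up 0.4 rad to stand 8 mm proud and its far half is level; on is the reverse. Press the raised near half straight down: past the middle (0.2) it snaps over and stays. Needs about 5 N, 13 mm from the pivot
- supply_rocker_press (a point): where to press it: on the upper face of the near half, 13 mm from the pivot towards the robot, moving with the rocker. Off: 51 mm above the bench, z up, x along the box's x. The pivot line and far half are then 46 mm high; once on, the near half is level at 46 mm
- extractor: dust extractor, fixed: grey steel cabinet 220 mm deep (x), 260 wide (y), lid top 180 mm high, louvred, with a hose spigot (96 mm across, top 226 mm high) on the rear right of the lid (x +45, y -60 mm). Origin: centre of its underside; -x is the front, facing the robot. One rocker in an aluminium plate, mid-width near the lid's front edge, its pivot 70 mm in front of the origin
- extractor_rocker (a joint): the extractor's rocker: black snap-over rocker, 40 mm long (x) by 26 mm wide, in a 50 x 36 mm frame. 0 = off, 0.4 rad = on. Off, its near half (-x, towards the robot) slopes up 0.4 rad to stand 8 mm proud and its far half is level; on is the reverse. Press the raised near half straight down: past the middle (0.2) it snaps over and stays. Needs about 5 N, 13 mm from the pivot
- extractor_rocker_press (a point): where to press it: on the upper face of the near half, 13 mm from the pivot towards the robot, moving with the rocker. Off: 193 mm above the bench, z up, x along the extractor's x. The pivot line and far half are then 188 mm high; once on, the near half is level at 188 mm
- grinder: bench grinder, fixed: 150 mm wheels 260 mm apart (y), 330 mm wide, 250 high over the eye shields; tool rests 140 mm high reach x -125. Origin: on the bench below the shaft's middle; -x is the front, facing the robot. In front, a switch housing 154 mm wide slopes 30 degrees down to the robot (face centre x -145, 62 mm high) with two buttons side by side, 65 mm apart
- start_button (a joint): start button travel: 0 = out, 0.005 m = fully in. Spring return: 2 N to begin, 4.5 N fully in
- start_button_top (a point): centre of the top of the start button: the low black cap, 29 mm across, 8 mm off the face plate in a steel ring (38 mm across, 2 mm high), left (+y) of the two as seen from the robot. z points out of it, square to the sloping face: push along -z. y is the grinder's y
- stop_button (a joint): stop button travel: 0 = out, 0.006 m = in. Spring return: 2 N to begin, 5 N fully in. To be left alone
- stop_button_top (a point): centre of the top of the stop button: black mushroom head 40 mm across, standing 25 mm off the face plate, 65 mm to the right (-y) of the start button. To be left alone
- mug: steel mug, 80 mm across, 92 mm high, loose. Origin: centre of its underside
- can: bare aluminium can, 62 mm across, 130 mm high, loose. Origin: centre of its underside
- screwdriver: screwdriver, 190 mm long, lying loose on the bench along its x. Origin: under its middle
- flap_disc: flap disc, 115 mm across, 15 mm thick, lying loose on the rear left of the extractor's lid. Origin: centre of its underside
Not all that is in view belongs to the job. What is shaped like the supply_box but brown is not meant.

How it is judged:
By the outcome, as a careful person would: the job done as asked, in the order asked, and still so for the second after the job is handed in, with the robot touching nothing.
It also fails if it takes over 70 s, if anything falls off the work surface, if the arm or the gripper's body presses on something with over 40 N, if the wrist force passes 120 N, or if a joint passes its speed limit or range.

## Working session

There is one attempt and no reset: what is moved stays moved. The work goes in short steps, Python scripts to look and compute and a tool call to move; the robot and the scene stay as the last step left them, time stands still between calls to the robot, and variables do not carry over. Pictures are saved under pics/ and viewed, at most 10 in all, crops included, and the job is handed in when it is done.

Besides the shell and the picture viewer there is one more tool, called by a JSON object that holds its "name" and its "arguments". send_rows: Moves the arm, as the interface text tells. Its arguments: {"type":"object","properties":{"translation":{"type":"array","items":{"type":"array","items":{"type":"number"}}},"rotation":{"type":"array","items":{"type":"array","items":{"type":"number"}}},"jaw":{"type":"number"},"newtons":{"type":"number"}},"required":["translation","rotation"]}

```bash
mkdir -p pics; cat > h.py <<'E'
import numpy as np, cv2
from rig import sensors, viewer, ticket
def snap(n):
    s=viewer.snapshot(n); np.savez('/tmp/%s.npz'%n,**s); return s
def load(n): return np.load('/tmp/%s.npz'%n)
def pts(s):
    K=s['camera_matrix'];T=np.linalg.inv(s['camera_from_world']);d=s['depth']
    v,u=np.mgrid[:400,:640]; c=np.stack([(u-K[0,2])/K[0,0]*d,(v-K[1,2])/K[1,1]*d,d],-1)
    return c@T[:3,:3].T+T[:3,3]
def ray(s,u,v,z):
    K=s['camera_matrix'];T=np.linalg.inv(s['camera_from_world'])
    r=T[:3,:3]@np.array([(u-K[0,2])/K[0,0],(v-K[1,2])/K[1,1],1]);o=T[:3,3]
    return o+r*(z-o[2])/r[2]
E
python3 - <<'E'
from h import *
for n in('top','side'):
    s=snap(n); cv2.imwrite(f'pics/{n}1.png',cv2.resize(s['img'],(800,500))); print(n,np.linalg.inv(s['camera_from_world']).round(3),s['camera_matrix'])
print(sensors.sense())
E
```

```text
top [[-0.023 -0.972  0.235  0.188]
 [-1.     0.023 -0.003  0.003]
 [-0.002 -0.235 -0.972  1.391]
 [ 0.     0.     0.     1.   ]] [[439.35285537   0.         314.63378419]
 [  0.         439.35285537 205.2150492 ]
 [  0.           0.           1.        ]]
side [[ 0.795 -0.43   0.429  0.021]
 [-0.607 -0.579  0.544 -0.564]
 [ 0.014 -0.693 -0.721  0.91 ]
 [ 0.     0.     0.     1.   ]] [[401.51272707   0.         321.63170424]
 [  0.         401.51272707 202.07813725]
 [  0.           0.           1.        ]]
{'clock': 0.1, 'joint_positions': array([ 5.46296601e+01,  1.18804252e+01,  8.83951859e+01,  6.68849828e-04,
        7.98425598e+01, -8.62398276e+00]), 'dq': array([-0.06332647, -0.07555347, -0.14809745,  0.12516329,  0.0944542 ,
       -0.01731405]), 'joint_torque': array([-1.30195960e-03, -3.71866965e+01, -2.82293379e+01,  6.99587376e-02,
        3.10814381e-02, -4.45502451e-05]), 'tool_pos': array([0.25837358, 0.51288606, 0.21240825]), 'orientation': array([[-8.93006434e-01,  4.50042287e-01, -1.20324893e-03],
       [ 4.50043782e-01,  8.93004921e-01, -1.67514275e-03],
       [ 3.20622144e-04, -2.03742795e-03, -9.99997873e-01]]), 'force': array([ 0.54261899,  0.36083835, -0.53477637]), 'wrist_torque': array([ 0.03760063, -0.05192537, -0.00203666]), 'grip_force': 0.0, 'opening': 0.0937770760802327}
```

View pics/top1.png

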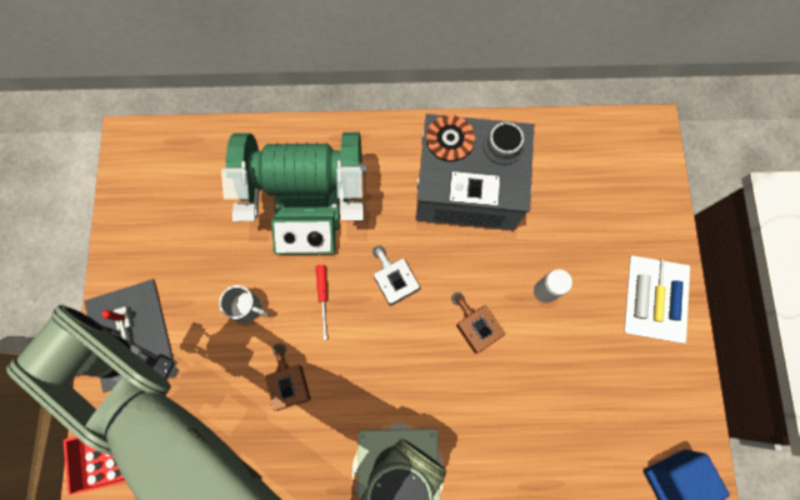

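View pics/side1.png

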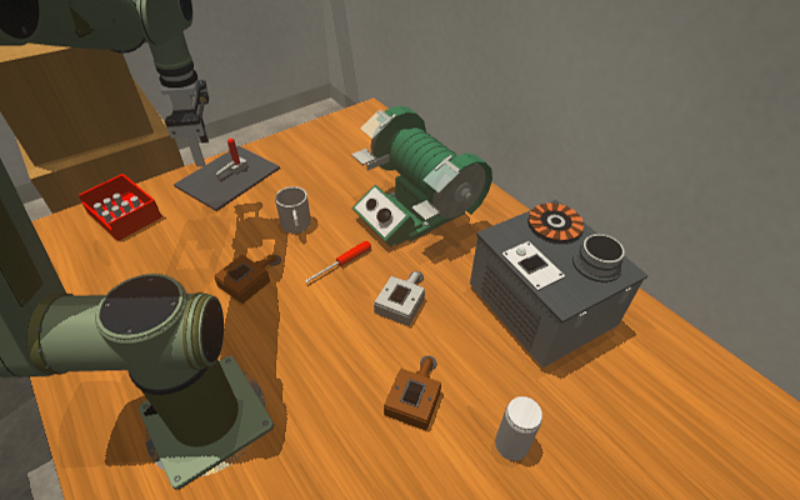

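The top view (800 px scale) shows the metal supply box at (396,281), the extractor rocker at (475,188) and the start button at (290,238). In the side view the supply box is at (400,296), the extractor rocker at (533,263) and the start button at (371,204). Next I'll measure these.

```bash
python3 - <<'E'
from h import *
S={n:load(n) for n in('top','side')}
P={n:pts(S[n]) for n in S}
seeds={'top':{'sup':(396,281),'ext':(475,188),'start':(290,238),'stop':(315,239)},'side':{'sup':(400,293),'ext':(534,263),'start':(371,204),'stop':(385,216)}}
obs={}
for n in S:
    img=S[n]['img']; g=img.max(2)
    for k,(a,b) in seeds[n].items():
        u,v=int(a*.8),int(b*.8); r=14
        m=np.zeros_like(g); m[v-r:v+r,u-r:u+r]=(g[v-r:v+r,u-r:u+r]<85)*255
        nn,l,st,c=cv2.connectedComponentsWithStats(m)
        i=min(range(1,nn),key=lambda i:np.hypot(*(c[i]-(u,v)))-st[i,4]*.02)
        mm=l==i; obs[k,n]=c[i]
        rect=cv2.minAreaRect(np.argwhere(mm)[:,::-1].astype(np.float32))
        print(n,k,c[i].round(1),st[i],'rect',np.round(rect[1],1),round(rect[2],1),'depthpt',np.median(P[n][mm],0).round(4))
def tri(k):
    A=[];
    for n in S:
        M=S[n]['camera_matrix']@S[n]['camera_from_world'][:3]; A.append(M)
    X=cv2.triangulatePoints(A[0],A[1],obs[k,'top'].reshape(2,1),obs[k,'side'].reshape(2,1)); return (X[:3]/X[3]).ravel()
for k in seeds['top']: print(k,'tri',tri(k).round(4))
cr=lambda n,x,y:cv2.resize(S[n]['img'][y:y+80,x:x+120],(600,400),interpolation=cv2.INTER_NEAREST)
a=np.vstack([np.hstack([cv2.resize(cr('top',200,155),(400,290)),cv2.resize(cr('top',290,180),(400,290))]),np.hstack([cv2.resize(cr('side',260,140),(400,290)),cv2.resize(cr('side',270,200),(400,290))])])
cv2.imwrite('pics/crop1.png',a)
# top surfaces
p=P['top']
for nm,(x0,x1,y0,y1,z0,z1) in dict(sup=(240,345,0,0,.036,.048)).items():
    pass
def surf(n,u,v,r,z0,z1,off):
    q=P[n]; sl=np.zeros(q.shape[:2],bool); sl[v-r:v+r,u-r:u+r]=1
    m=sl&(q[...,2]>z0)&(q[...,2]<z1); x=q[m][:,:2]; rc=cv2.minAreaRect((x*1000).astype(np.float32)); print(n,off,m.sum(),rc,np.median(q[m][:,2]))
for n,(u,v) in dict(top=(317,225),side=(320,237)).items(): surf(n,u,v,25,.036,.056,'supbox')
surf('top',380,135,60,.172,.184,'ext lid')
surf('side',445,205,75,.172,.184,'ext lid')
# conduit
E
```

```text
top sup [317.1 224.2] [311 218  13  14 107] rect [12.5  8.5] 63.4 depthpt [ 0.4533 -0.0073  0.0471]
top ext [379.7 150.3] [375 144  10  14 129] rect [13.  9.] 90.0 depthpt [ 0.6391 -0.193   0.1885]
top start [231.2 190.1] [228 187   8   7  48] rect [6. 7.] 90.0 depthpt [0.5626 0.2582 0.0711]
top stop [251.7 190.9] [246 186  12  11 101] rect [10.6  9.9] 45.0 depthpt [0.5543 0.1919 0.0845]
side sup [318.9 235.3] [311 228  16  16 136] rect [11.5 13.4] 21.8 depthpt [ 0.4515 -0.0089  0.0459]
side ext [425.9 210.6] [415 204  23  15 186] rect [11.6 19.6] 65.6 depthpt [ 0.6391 -0.1958  0.1872]
side start [296.5 163. ] [293 159   8   9  56] rect [8. 7.] 90.0 depthpt [0.5627 0.256  0.0696]
side stop [306.8 172.1] [302 167  11  12  97] rect [11. 10.] 90.0 depthpt [0.5546 0.1886 0.0827]
sup tri [ 0.4531 -0.0075  0.0438]
ext tri [ 0.6399 -0.194   0.1862]
start tri [0.5636 0.2585 0.0668]
stop tri [0.5565 0.1926 0.0788]
top supbox 712 ((452.5605773925781, -6.037757873535156), (86.13784790039062, 86.2986831665039), 28.61345100402832) 0.04178360686460958
side supbox 736 ((453.64947509765625, -7.613304138183594), (86.87925720214844, 84.63145446777344), 28.124332427978516) 0.04153700362030527
top ext lid 3759 ((709.7939453125, -201.64334106445312), (266.056640625, 227.42303466796875), 82.8759536743164) 0.17973361540235766
side ext lid 4438 ((721.1944580078125, -111.37118530273438), (449.5401916503906, 226.93600463867188), 82.63594818115234) 0.1790436190225334
```

View pics/crop1.png

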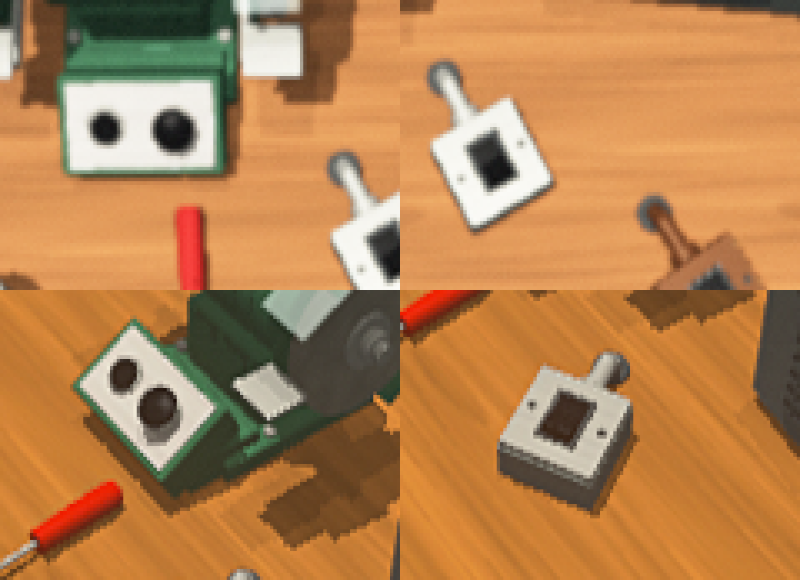

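```bash
cat >> h.py <<'E'
from scipy.spatial.transform import Rotation as R
def Rdown(ya,tilt=0):   # tool y at world angle ya (deg), z down, then tilted about tool y
    y=np.array([np.cos(np.radians(ya)),np.sin(np.radians(ya)),0]);z=np.array([0,0,-1.]);x=np.cross(y,z)
    return np.c_[x,y,z]@R.from_rotvec([0,tilt,0],degrees=True).as_matrix()
def go(tip,Rt):
    s=sensors.sense();Rc=s['orientation'];p=s['tool_pos'];t=np.array(tip)-.008*Rt[:,2]
    print('clk',s['clock'],'tcp',p.round(4),'f',s['force'].round(1),'tgt',t.round(4))
    print(' rot shares',(R.from_matrix(Rc.T@Rt).as_rotvec(degrees=True)/90).round(4),' shift(cur axes)',(Rc.T@(t-p)/.5).round(4),' shift(target axes)',(Rt.T@(t-p)/.5).round(4))
E
python3 - <<'E'
from h import *
for n,(u,v) in dict(top=(243,190),side=(303,168)).items():
    s=load(n);q=pts(s); hsv=cv2.cvtColor(s['img'],cv2.COLOR_BGR2HSV); m=np.zeros(q.shape[:2],bool); m[v-30:v+30,u-40:u+40]=1
    m&=(hsv[...,1]<50)&(hsv[...,2]>150)&(q[...,2]>.03)&(q[...,2]<.1)
    nn,l,st,c=cv2.connectedComponentsWithStats(m.astype(np.uint8)); i=1+st[1:,4].argmax(); x=q[l==i]
    c0=x.mean(0); _,_,V=np.linalg.svd(x-c0); d=np.abs((x-c0)@V[2])<.004; x=x[d];c0=x.mean(0);_,_,V=np.linalg.svd(x-c0)
    nrm=V[2]*np.sign(V[2,2]); print(n,len(x),'c',c0.round(4),'n',nrm.round(3),'yaw',np.degrees(np.arctan2(-nrm[1],-nrm[0])),'tilt',np.degrees(np.arccos(nrm[2])))
    e=V[0]; print('long axis',np.degrees(np.arctan2(e[1],e[0])), cv2.minAreaRect((np.c_[(x-c0)@V[0],(x-c0)@V[1]]*1000).astype(np.float32)))
    rc=cv2.minAreaRect((x[:,:2]*1000).astype(np.float32)); print(rc)
go([.4425,-.0135,.08],Rdown(-61.5))
E
```

```text
top 781 c [0.5677 0.2283 0.0641] n [-0.501  0.009  0.865] yaw -1.0709365270948845 tilt 30.097136466145653
long axis 91.46819229485295 ((-1.276611328125, -1.3935928344726562), (142.2435302734375, 81.69776153564453), 1.8230842351913452)
((566.9349975585938, 226.94036865234375), (71.02178192138672, 142.22158813476562), 0.10421465337276459)
side 571 c [0.5683 0.2274 0.0636] n [-0.494  0.008  0.869] yaw -0.8936676782836471 tilt 29.60543087192823
long axis -90.02478249155014 ((-0.23772430419921875, 0.4518775939941406), (140.42721557617188, 75.54638671875), 1.2728772163391113)
((567.66357421875, 227.638427734375), (140.56448364257812, 68.09061431884766), 88.54367065429688)
clk 0.1 tcp [0.2584 0.5129 0.2124] f [ 0.5  0.4 -0.5] tgt [ 0.4425 -0.0135  0.088 ]
 rot shares [-1.0000e-03  1.3000e-03  1.3861e+00]  shift(cur axes) [-0.8027 -0.7739  0.2501]  shift(target axes) [-0.1787  1.1009  0.2488]
```

{"name": "send_rows", "arguments": {"translation": [[0,0,0],[0,0,0],[0,0,0],[0,0,0],[0,0,0],[0,0,0],[0,0,0],[0,0,0],[0,0,0],[0,0,0],[0,0,0],[0,0,0],[0,0,0],[0,0,0],[0,0,0],[0,0,0],[0,0,0],[0,0,0],[0,0,0],[0,0,0]], "rotation": [[0,0,0.0693],[0,0,0.0693],[0,0,0.0693],[0,0,0.0693],[0,0,0.0693],[0,0,0.0693],[0,0,0.0693],[0,0,0.0693],[0,0,0.0693],[0,0,0.0693],[0,0,0.0693],[0,0,0.0693],[0,0,0.0693],[0,0,0.0693],[0,0,0.0693],[0,0,0.0693],[0,0,0.0693],[0,0,0.0693],[0,0,0.0693],[0,0,0.0693]], "jaw": 0, "newtons": 20}}

```text
clock: 1.77
tool_pos: [0.2585, 0.5131, 0.2128]
orientation: [[0.881, 0.473, -0.001], [0.473, -0.881, -0.001], [-0.001, 0.001, -1.0]]
force: [0.5, 1.3, 0.2]
opening: 0.0005
grip_force: 0.0
```

{"name": "send_rows", "arguments": {"translation": [[-0.01,0.0612,0],[-0.01,0.0612,0],[-0.01,0.0612,0],[-0.01,0.0612,0],[-0.01,0.0612,0],[-0.01,0.0612,0],[-0.01,0.0612,0],[-0.01,0.0612,0],[-0.01,0.0612,0],[-0.01,0.0612,0],[-0.01,0.0612,0],[-0.01,0.0612,0],[-0.01,0.0612,0],[-0.01,0.0612,0],[-0.01,0.0612,0],[-0.01,0.0612,0],[-0.01,0.0612,0],[-0.01,0.0612,0],[0,0,0],[0,0,0]], "rotation": [[0,0,0],[0,0,0],[0,0,0],[0,0,0],[0,0,0],[0,0,0],[0,0,0],[0,0,0],[0,0,0],[0,0,0],[0,0,0],[0,0,0],[0,0,0],[0,0,0],[0,0,0],[0,0,0],[0,0,0],[0,0,0],[0,0,0],[0,0,0]]}}

```text
clock: 3.43
tool_pos: [0.4425, -0.0145, 0.213]
orientation: [[0.88, 0.474, -0.001], [0.474, -0.88, 0.001], [-0.001, -0.001, -1.0]]
force: [0.3, 0.6, 0.8]
opening: 0.0008
grip_force: 0.0
```

```bash
python3 - <<'E'
from h import *
go([.4425,-.0135,.08],Rdown(-61.5)); print(sensors.sense()['opening'])
E
```

```text
clk 3.4333 tcp [ 0.4425 -0.0145  0.213 ] f [0.3 0.6 0.8] tgt [ 0.4425 -0.0135  0.088 ]
 rot shares [-0.0007  0.0005 -0.002 ]  shift(cur axes) [ 0.0012 -0.0014  0.25  ]  shift(target axes) [ 0.001  -0.0017  0.25  ]
0.0007630740356840265
```

{"name": "send_rows", "arguments": {"translation": [[0.001,-0.0015,0.05],[0,0,0.05],[0,0,0.05],[0,0,0.05],[0,0,0.05],[0,0,0.015],[0,0,0.015],[0,0,0.01],[0,0,0.008],[0,0,0],[0,0,0]], "rotation": [[0,0,0],[0,0,0],[0,0,0],[0,0,0],[0,0,0],[0,0,0],[0,0,0],[0,0,0],[0,0,0],[0,0,0],[0,0,0]]}}

```text
clock: 4.35
tool_pos: [0.4436, -0.0126, 0.0653]
orientation: [[0.879, 0.478, 0.002], [0.478, -0.879, -0.0], [0.001, 0.001, -1.0]]
force: [0.8, -0.1, -0.1]
opening: 0.0005
grip_force: 0.0
```

{"name": "send_rows", "arguments": {"translation": [[0,0,0.003],[0,0,0.003],[0,0,0.003],[0,0,0.003],[0,0,0.002],[0,0,0]], "rotation": [[0,0,0],[0,0,0],[0,0,0],[0,0,0],[0,0,0],[0,0,0]]}}

```text
clock: 4.85
tool_pos: [0.4425, -0.0124, 0.0571]
orientation: [[0.879, 0.477, -0.0], [0.477, -0.879, 0.0], [-0.0, -0.001, -1.0]]
force: [-0.0, -0.5, -0.2]
opening: 0.0006
grip_force: 0.0
```

{"name": "send_rows", "arguments": {"translation": [[0,0,0.002],[0,0,0.002],[0,0,0]], "rotation": [[0,0,0],[0,0,0],[0,0,0]]}}

```text
clock: 5.1
tool_pos: [0.4425, -0.0125, 0.0551]
orientation: [[0.879, 0.477, -0.001], [0.477, -0.879, 0.0], [-0.0, -0.0, -1.0]]
force: [-0.5, -0.1, 0.6]
opening: 0.0002
grip_force: 0.0
```

{"name": "send_rows", "arguments": {"translation": [[0,0,-0.02],[0,0,-0.06],[0,0,-0.08],[0,0,-0.08],[0,0,-0.08],[0,0,-0.08],[0,0,-0.06],[0,0,0]], "rotation": [[0,0,0.05],[0,0,0.05],[0,0,0.05],[0,0,0.05],[0,0,0.05],[0,0,0.05],[0,0,0.05],[0,0,0.04]]}}

```text
clock: 5.77
tool_pos: [0.4469, -0.0134, 0.2936]
orientation: [[0.993, -0.118, 0.015], [-0.118, -0.993, -0.003], [0.015, 0.001, -1.0]]
force: [1.2, 0.2, -0.4]
opening: 0.0
grip_force: 0.0
```

```bash
python3 - <<'E'
from h import *
a=load('side')['img'][200:275,270:370].copy(); s=snap('side'); b=s['img'][200:275,270:370]
f=lambda i:cv2.resize(i,(400,300),interpolation=cv2.INTER_CUBIC)
cv2.imwrite('pics/sup2.png',np.hstack([f(a),f(b)]))
go([.628,-.192,.29],Rdown(-97.1))
E
```

```text
clk 5.8167 tcp [ 0.4453 -0.0131  0.2902] f [-0.8 -0.4 -0.8] tgt [ 0.628 -0.192  0.298]
 rot shares [ 0.0006 -0.0061  0.0026]  shift(cur axes) [ 0.4057  0.3116 -0.0115]  shift(target axes) [ 0.4068  0.31   -0.0157]
```

View pics/sup2.png

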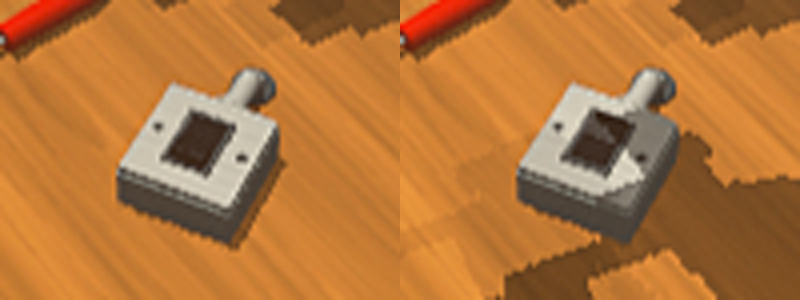

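The right crop shows light falling on the rocker's far half, so its tilt has changed. I'll check this with depth before going on.

```bash
cat >> h.py <<'E'
def prof(s,c,yaw):
    q=pts(s);a=np.radians(yaw);d=q[...,:2]-np.array(c);lx=d@[np.cos(a),np.sin(a)];ly=d@[-np.sin(a),np.cos(a)]
    for x in range(-20,20,5):
        m=(lx*1e3>=x)&(lx*1e3<x+5)&(abs(ly)<.010)&(q[...,2]<c[1]*0+.21); print(x,m.sum(),np.median(q[m][:,2]).round(4) if m.any() else '',end=' | ')
    print()
E
cp /tmp/side.npz /tmp/sidenow.npz
python3 - <<'E'
from h import *
prof(load('side'),(.453,-.007),28.5); prof(load('top'),(.453,-.007),28.5); prof(load('top'),(.6403,-.193),-7.1); prof(load('side'),(.6403,-.193),-7.1)
E
```

```text
-20 14 0.0441 | -15 8 0.0434 | -10 12 0.0447 | -5 11 0.0452 | 0 10 0.0463 | 5 15 0.0465 | 10 16 0.0503 | 15 9 0.0516 | 
-20 11 0.0526 | -15 8 0.0507 | -10 10 0.048 | -5 10 0.0474 | 0 10 0.0448 | 5 10 0.046 | 10 10 0.0455 | 15 9 0.0444 | 
-20 16 0.1941 | -15 8 0.1932 | -10 8 0.1892 | -5 12 0.1877 | 0 8 0.1878 | 5 12 0.1878 | 10 9 0.1862 | 15 12 0.1872 | 
-20 25 0.1925 | -15 7 0.1924 | -10 9 0.1906 | -5 8 0.1882 | 0 11 0.1866 | 5 10 0.1868 | 10 14 0.1865 | 15 11 0.1867 |
```

Depth confirms the supply rocker is on: near half level, far half raised. Now the extractor.

{"name": "send_rows", "arguments": {"translation": [[0.0407,0.031,-0.0015],[0.0407,0.031,-0.0015],[0.0407,0.031,-0.0015],[0.0407,0.031,-0.0015],[0.0407,0.031,-0.0015],[0.0407,0.031,-0.0015],[0.0407,0.031,-0.0015],[0.0407,0.031,-0.0015],[0.0407,0.031,-0.0015],[0.0407,0.031,-0.0015],[0,0,0],[0,0,0]], "rotation": [[0,0,0],[0,0,0],[0,0,0],[0,0,0],[0,0,0],[0,0,0],[0,0,0],[0,0,0],[0,0,0],[0,0,0],[0,0,0],[0,0,0]]}}

```text
clock: 6.82
tool_pos: [0.6267, -0.1904, 0.2903]
orientation: [[0.993, -0.115, -0.004], [-0.115, -0.993, 0.002], [-0.004, -0.001, -1.0]]
force: [0.2, 0.2, -0.5]
opening: 0.0007
grip_force: 0.0
```

```bash
python3 - <<'E'
from h import *
go([.628,-.192,.2],Rdown(-97.1))
E
```

```text
clk 6.8167 tcp [ 0.6267 -0.1904  0.2903] f [ 0.2  0.2 -0.5] tgt [ 0.628 -0.192  0.208]
 rot shares [-0.0009  0.0026  0.0056]  shift(cur axes) [0.0037 0.0032 0.1645]  shift(target axes) [0.003  0.0029 0.1645]
```

Down to tip 0.200 m, then gently to 0.189.

{"name": "send_rows", "arguments": {"translation": [[0.003,0.003,0.04],[0,0,0.05],[0,0,0.04],[0,0,0.02],[0,0,0.0145],[0,0,0],[0,0,0]], "rotation": [[0,0,0.005],[0,0,0],[0,0,0],[0,0,0],[0,0,0],[0,0,0],[0,0,0]]}}

```text
clock: 7.4
tool_pos: [0.6285, -0.1913, 0.2114]
orientation: [[0.993, -0.122, 0.001], [-0.122, -0.993, -0.0], [0.001, 0.0, -1.0]]
force: [-0.3, 0.7, 0.3]
opening: 0.0
grip_force: 0.0
```

{"name": "send_rows", "arguments": {"translation": [[0,0,0.003],[0,0,0.003],[0,0,0.003],[0,0,0.003],[0,0,0.003],[0,0,0.003],[0,0,0.003],[0,0,0.001],[0,0,0],[0,0,0]], "rotation": [[0,0,0],[0,0,0],[0,0,0],[0,0,0],[0,0,0],[0,0,0],[0,0,0],[0,0,0],[0,0,0],[0,0,0]]}}

```text
clock: 8.23
tool_pos: [0.6284, -0.1915, 0.1992]
orientation: [[0.992, -0.122, -0.0], [-0.122, -0.992, 0.0], [-0.0, -0.0, -1.0]]
force: [-0.5, 1.0, 0.7]
opening: 0.0005
grip_force: 0.0
```

{"name": "send_rows", "arguments": {"translation": [[0,0,-0.02],[0,0,-0.06],[0,0,-0.07],[0,0,-0.05],[-0.06,0,0],[-0.07,0,0],[-0.07,0,0],[-0.07,0,0],[0,0,0],[0,0,0]], "rotation": [[0,0,0],[0,0,0],[0,0,0],[0,0,0],[0,0,0],[0,0,0],[0,0,0],[0,0,0],[0,0,0],[0,0,0]]}}

```text
clock: 9.07
tool_pos: [0.4935, -0.1748, 0.3006]
orientation: [[0.992, -0.123, 0.002], [-0.123, -0.992, -0.001], [0.002, 0.0, -1.0]]
force: [-0.0, 0.1, 0.3]
opening: 0.0004
grip_force: 0.0
```

```bash
python3 - <<'E'
from h import *
for n in('side','top'):
    s=snap(n); prof(s,(.6403,-.193),-7.1)
prof(s,(.453,-.007),28.5)
n=np.array([-.5,.006,.866])
go(np.array([.5635,.2580,.070])+.05*n,Rdown(-90.7,-30))
go(np.array([.5635,.2580,.070])+.05*n,Rdown(-90.7,30))
E
```

```text
-20 18 0.1866 | -15 9 0.1873 | -10 15 0.1871 | -5 8 0.1862 | 0 15 0.1871 | 5 18 0.1894 | 10 16 0.1923 | 15 12 0.194 | 
-20 0  | -15 0  | -10 0  | -5 1 0.1913 | 0 2 0.1888 | 5 1 0.1912 | 10 1 0.1948 | 15 0  | 
-20 11 0.0446 | -15 10 0.0446 | -10 11 0.0448 | -5 10 0.0455 | 0 10 0.0458 | 5 11 0.0453 | 10 11 0.0505 | 15 10 0.0526 | 
clk 9.1667 tcp [ 0.4955 -0.1755  0.3009] f [-0.2  0.4 -0.2] tgt [0.5425 0.2583 0.1202]
 rot shares [-0.0178 -0.3347 -0.069 ]  shift(cur axes) [-0.014  -0.8727  0.3606]  shift(target axes) [ 0.2529 -0.8685  0.2713]
clk 9.1667 tcp [ 0.4955 -0.1755  0.3009] f [-0.2  0.4 -0.2] tgt [0.5345 0.2583 0.1202]
 rot shares [ 0.0191  0.3313 -0.0686]  shift(cur axes) [-0.0299 -0.8709  0.3606]  shift(target axes) [-0.1224 -0.8685  0.3467]
```

Both rockers are on. Now I'll move across at height, then tilt for the start button.

{"name": "send_rows", "arguments": {"translation": [[-0.01,-0.05,0],[-0.01,-0.062,0],[-0.01,-0.062,0],[-0.01,-0.062,0],[-0.01,-0.062,0],[0,-0.062,0],[0,-0.062,0],[0,-0.062,0],[0,-0.062,0],[0,-0.062,0],[0,-0.062,0],[0,-0.062,0],[0,-0.062,0],[0,-0.062,0],[0,-0.015,0],[0,0,0],[0,0,0]], "rotation": [[0,0,0],[0,0,0],[0,0,0],[0,0,0],[0,0,0],[0,0,0],[0,0,0],[0,0,0],[0,0,0],[0,0,0],[0,0,0],[0,0,0],[0,0,0],[0,0,0],[0,0,0],[0,0,0],[0,0,0]]}}

```text
clock: 10.58
tool_pos: [0.5237, 0.2605, 0.2994]
orientation: [[0.993, -0.121, -0.0], [-0.121, -0.993, -0.001], [-0.0, 0.001, -1.0]]
force: [0.0, -0.4, 0.2]
opening: 0.0004
grip_force: 0.0
```

{"name": "send_rows", "arguments": {"translation": [[0,0,0],[0,0,0],[0,0,0],[0,0,0],[0,0,0],[0,0,0],[0,0,0]], "rotation": [[0.004,0.066,-0.014],[0.004,0.066,-0.014],[0.004,0.066,-0.014],[0.004,0.066,-0.014],[0.003,0.067,-0.013],[0,0,0],[0,0,0]]}}

```text
clock: 11.17
tool_pos: [0.5217, 0.2589, 0.2988]
orientation: [[0.869, -0.013, 0.495], [-0.011, -1.0, -0.006], [0.495, -0.0, -0.869]]
force: [0.4, 1.0, -0.3]
opening: 0.0004
grip_force: 0.0
```

```bash
python3 - <<'E'
from h import *
n=np.array([-.5,.006,.866])
go(np.array([.5635,.2580,.070])+.05*n,Rdown(-90.7,30))
E
```

```text
clk 11.1667 tcp [0.5217 0.2589 0.2988] f [ 0.4  1.  -0.3] tgt [0.5345 0.2583 0.1202]
 rot shares [ 0.0001  0.004  -0.0005]  shift(cur axes) [-0.1543  0.0008  0.323 ]  shift(target axes) [-0.1563  0.0008  0.3221]
```

{"name": "send_rows", "arguments": {"translation": [[-0.05,0.001,0],[-0.053,0,0],[-0.053,0,0.02],[0,0,0.06],[0,0,0.06],[0,0,0.06],[0,0,0.06],[0,0,0.06],[0,0,0],[0,0,0],[0,0,0]], "rotation": [[0,0.004,0],[0,0,0],[0,0,0],[0,0,0],[0,0,0],[0,0,0],[0,0,0],[0,0,0],[0,0,0],[0,0,0],[0,0,0]]}}

```text
clock: 12.08
tool_pos: [0.5382, 0.2599, 0.1242]
orientation: [[0.863, -0.014, 0.505], [-0.013, -1.0, -0.005], [0.505, -0.002, -0.863]]
force: [0.1, 0.4, -0.2]
opening: 0.0007
grip_force: 0.0
```

```bash
python3 - <<'E'
from h import *
n=np.array([-.5,.006,.866])
go(np.array([.5635,.2580,.070])+.005*n,Rdown(-90.7,30))
s=snap('side'); cv2.imwrite('pics/st.png',cv2.resize(s['img'][100:240,220:420],(800,560),interpolation=cv2.INTER_CUBIC))
E
```

```text
clk 12.0833 tcp [0.5382 0.2599 0.1242] f [ 0.1  0.4 -0.2] tgt [0.557  0.2581 0.0813]
 rot shares [-0.0008 -0.0033 -0.0015]  shift(cur axes) [-0.0108  0.0033  0.0931]  shift(target axes) [-0.0103  0.0031  0.0932]
```

View pics/st.png

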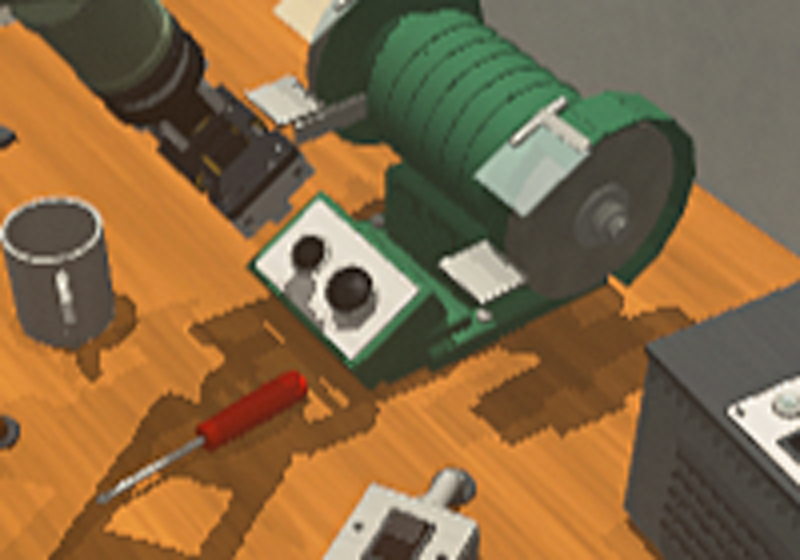

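The gripper at about (260,200) is well clear of the tool rest, the mug and the stop button at (350,288). The start button is at (310,250), so I'll approach it now.

{"name": "send_rows", "arguments": {"translation": [[-0.0105,0.003,0.02],[0,0,0.03],[0,0,0.025],[0,0,0.018],[0,0,0],[0,0,0]], "rotation": [[0,-0.003,-0.001],[0,0,0],[0,0,0],[0,0,0],[0,0,0],[0,0,0]]}}

```text
clock: 12.63
tool_pos: [0.5545, 0.2582, 0.0796]
orientation: [[0.867, -0.01, 0.499], [-0.009, -1.0, -0.005], [0.499, -0.001, -0.867]]
force: [-0.4, 0.4, 0.0]
opening: 0.0004
grip_force: 0.0
```

```bash
python3 - <<'E'
from h import *
n=np.array([-.5,.006,.866])
go(np.array([.5635,.2580,.070])-.005*n,Rdown(-90.7,30))
E
```

```text
clk 12.6333 tcp [0.5545 0.2582 0.0796] f [-0.4  0.4  0. ] tgt [0.562  0.258  0.0726]
 rot shares [-0.0009  0.0009  0.0008]  shift(cur axes) [0.006  0.0002 0.0195]  shift(target axes) [0.0059 0.0002 0.0196]
```

{"name": "send_rows", "arguments": {"translation": [[0.005,0,0.002],[0,0,0.004],[0,0,0.004],[0,0,0.003],[0,0,0],[0,0,0]], "rotation": [[0,0,0],[0,0,0],[0,0,0],[0,0,0],[0,0,0],[0,0,0]]}}

```text
clock: 13.13
tool_pos: [0.561, 0.2586, 0.0761]
orientation: [[0.866, -0.01, 0.501], [-0.01, -1.0, -0.004], [0.501, -0.002, -0.866]]
force: [-0.5, -0.2, 3.8]
opening: 0.0003
grip_force: 1.6
```

{"name": "send_rows", "arguments": {"translation": [[0,0,0.003],[0,0,0.002],[0,0,0.002],[0,0,0],[0,0,0]], "rotation": [[0,0,0],[0,0,0],[0,0,0],[0,0,0],[0,0,0]]}}

```text
clock: 13.55
tool_pos: [0.5623, 0.2586, 0.0738]
orientation: [[0.866, -0.01, 0.501], [-0.009, -1.0, -0.004], [0.501, -0.001, -0.866]]
force: [-8.3, -2.0, 14.0]
opening: 0.0003
grip_force: 8.0
```

The normal force is 16 N, well above the 4.5 N needed for fully in, so the button has bottomed out. Retracting.

{"name": "send_rows", "arguments": {"translation": [[0,0,-0.01],[0,0,-0.04],[0,0,-0.06],[0,0,-0.06],[0,0,-0.06],[0,0,-0.06],[0,0,-0.06],[0,0,-0.05],[0,0,0],[0,0,0]], "rotation": [[0,0,0],[0,0,0],[0,0,0],[0,0,0],[0,0,0],[0,0,0],[0,0,0],[0,0,0],[0,0,0],[0,0,0]]}}

```text
clock: 14.38
tool_pos: [0.4617, 0.2593, 0.2458]
orientation: [[0.866, -0.01, 0.5], [-0.009, -1.0, -0.004], [0.5, -0.001, -0.866]]
force: [0.7, -0.6, -0.4]
opening: 0.0003
grip_force: 0.0
```

```bash
python3 - <<'E'
from h import *
print(sensors.sense()['force'].round(1))
for n in('side','top'):
    s=snap(n); prof(s,(.6403,-.193),-7.1); prof(s,(.453,-.007),28.5)
    q=pts(s); m=np.hypot(q[...,0]-.5635,q[...,1]-.258)<.008; print(np.median(q[m],0).round(4))
cv2.imwrite('pics/end.png',load('side')['img'])
E
```

```text
[ 0.7 -0.6 -0.4]
-20 16 0.1861 | -15 13 0.1867 | -10 11 0.1867 | -5 15 0.1872 | 0 12 0.1878 | 5 18 0.1893 | 10 18 0.1918 | 15 11 0.1941 | 
-20 12 0.0438 | -15 11 0.0445 | -10 10 0.0462 | -5 10 0.0446 | 0 10 0.046 | 5 13 0.0467 | 10 16 0.0493 | 15 9 0.0519 | 
[0.5638 0.2569 0.071 ]
-20 15 0.1875 | -15 10 0.1878 | -10 11 0.1866 | -5 11 0.1879 | 0 16 0.1889 | 5 9 0.191 | 10 15 0.1916 | 15 10 0.1936 | 
-20 12 0.0441 | -15 10 0.0466 | -10 10 0.0457 | -5 11 0.0451 | 0 10 0.0435 | 5 11 0.048 | 10 10 0.0503 | 15 9 0.0507 | 
[0.563  0.2588 0.0711]
```

View pics/end.png

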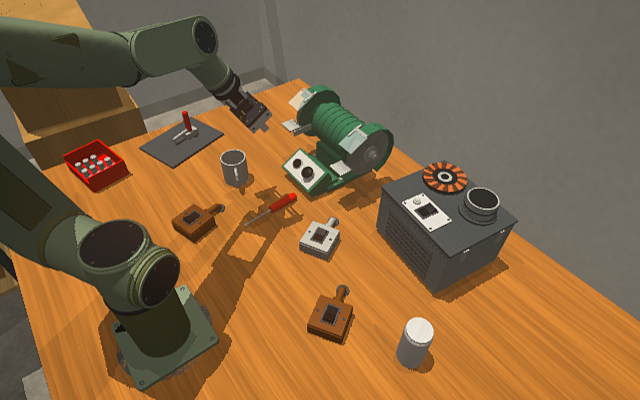

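Both rockers read on, the start button at (297,163) is back out, and the mug, can, screwdriver and flap disc are where they were. The arm is clear of everything.

```bash
python3 -c "
from rig import ticket
print(ticket.job_done())"
```

```text
the job is handed in; nothing more can be done
None
```

The job is done and handed in: I pressed the supply rocker to on, then the extractor rocker to on (both confirmed by camera depth), then pushed the start button fully in and it came back out; the stop button and loose items were not touched.

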